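# Shut the box and hold it up to the photo camera

### The arm

A 7-joint arm with a two-finger parallel gripper is mounted at the origin on the work surface. World frame = base frame: x ahead of the robot, y to its left, z up, the work surface at z = 0. Lengths are in mm, angles in degrees, forces in N, time in s.
With the tool pointing down it reaches from about 425 to 875 mm from the base axis. Payload 8.4 kg.
Tool frame: the origin (TCP) lies between the finger pads; the fingertips stand 22 mm ahead of it and the grasp point (between the pads) lies 3 mm ahead of it; z points along the fingers, y is the line along which they close (so a half turn about z gives the same grasp; the last joint's range is limited). The gripper opens to 85 mm and grips with 20 to 120 N. Pads are 22 mm wide; open, the fingers measure 114 mm over their backs; the gripper's body (76 mm by 85 mm) begins 54 mm behind the grasp point. The pads swing forward as they close: fully open they stand 13 mm farther back than shut.
Start: joints at [-71.058, 19.091, 2.286, 83.961, -0.768, 76.965, -3.352], TCP at [270.846, 590.853, 253.308] pointing down, gripper open.
Joint ranges: [-147.57, 147.57], [-21.85, 119.76], [-74.77, 79.35], [14.55, 137.4], [-85.83, 265.84], [4.83, 119.75], [-152.11, 152.11]. Speed limits (degrees/s): [127.2, 127.2, 159.86, 159.86, 180, 180, 180].

### API

Orientations are given as a 3x3 rotation matrix whose columns are the frame's x, y, z axes.
In Python, from plant import robot, jaws, vision gives the robot as it stands. The module is installed in compiled form; this text tells all that it offers. Calls block until the motion is done:
- robot.goto(position, orientation): joint-space move of the TCP to a pose.
- robot.move_l(position, rot=None, max_speed=150, threshold=None): straight line of the TCP; rot=None keeps the orientation; max_speed is the mean speed in mm/s. With threshold (N) it stops when the force on the tool has changed by that much, and returns True; else False.
- robot.move_joints(angles): joint-space move.
- jaws.command_gripper(opening, f_grip=None): opening from 0.0 (shut) to 1.0 (fully open); f_grip is the grip in N (None keeps the last); returns when the fingers have stopped.
- robot.wait(seconds).
- robot.solve_ik(position, orientation): joint angles nearest the present ones, or None.
- robot.get_obs(): the state.
- vision.read_camera(name): name is "side" or "top" or "wrist"; returns the picture (420x560x3 uint8, red, green, blue); there is no depth.
- vision.camera_model(name): a dict with "K" (3x3 intrinsics, pixels), "rvec" (rotation vector, rad) and "tvec" (3), from world to camera coordinates, as OpenCV has them; the wrist camera has in their place "T_tool_cam" (4x4, takes a point from camera to tool coordinates, whose origin is the TCP and whose axes are the flange's). Camera axes: x right, y down, z forward; pixel columns grow to the right and rows downward; lengths in mm; the calibration is good to about 2 mm. A picture is of the moment at which its call begins: read the wrist's pose just before it. camera_model takes no time and is no camera call.
A pose or a line that the arm cannot do raises robot.MotionError and nothing moves.
- robot.close_job(): hands the job in; it is judged then, once.
The state is a dict: "time": time; "joint_pos": joint angles; "qd": joint speeds; "effort": joint torques, N m; "eef_pos": TCP position; "eef_rot": TCP orientation; "force": force on the tool from outside, world axes, zero at the start; "torque": the same for the moment, N m; "width": opening from 0.0 (shut) to 1.0 (fully open); "finger_force": force on a finger pad.
Only numpy, scipy, OpenCV 4.12 (cv2) and the standard library are available. Lean on these libraries where they do the work, as an engineer would, in place of code of your own. Each camera call takes 0.05 s, during which the arm holds its last target. There are 200 camera calls.

### The job

The wooden box with the rounded, scalloped back board still has its lid ajar: press the lid down until it is fully shut, then pick the box up by the rounded top of its back board. Hold it in the air in front of the camera for its catalogue photo: upright, its front face square to the lens, the middle of the front face level with the lens, straight ahead of it and 30 cm away. Finish while still holding it there, still and with the lid shut, and leave everything else on the table where it is.

Things in the scene. Friction and masses are not known exactly. Their poses are not given: they have to be found in the camera images.
- round_box: The box to show: olive green wood, about 350 g, one of three similar boxes in a row in any order; only it has a rounded back board and a lid ajar. 110 mm wide (y), 80 deep (x), walls 85 high; origin at the centre of its underside, z up. Its front, at x = -40 mm, faces its -x; at the start it faces away from the robot, within 35 degrees. The back board, 9 mm thick, is at x = 31 to 40 mm.
- back_top (a point): Highest point of the back board, mid thickness: x = 35.5, y = 0, z = 150 mm in the box's frame, same axes. The board is 110 mm wide up to 108 mm high, with two small round shoulders and in the middle a round hump of 34 mm radius about a point 116 mm high. Above the shut lid (top at 93 mm) it stands free on both sides, to be pinched across its 9 mm thickness from above.
- box_front (a point): The middle of the box's front face: at x = -40 mm, y = 0, z = 45 mm in the box's frame; the front faces along -x of this frame.
- lid (a joint): Opening angle of the round box's lid, rad: 0 fully shut on the walls, grows as its front edge rises, at most 1.6. The hinge is stiff (0.18 N m: about 3 N at the front edge): the lid stays where it is left, and starts ajar 0.25 to 0.5.
- lid_edge (a point): A point on the lid's upper face to press on, mid width, 14 mm in from the front edge. Lid 114 mm wide, 76 deep, 8 thick, with a small wooden pull on its front edge. Hinge line: along the box's y at x = 30, z = 89 mm in the box's frame, at the lid's mid thickness; this point is 62 mm from it and 4 mm above mid thickness, so when shut it is at x = -32, z = 93 mm.
- lens (a point): Centre of the front glass of a black photo camera on a table tripod at the left (+y) side. It looks level along -x of this frame, roughly towards the robot's right (within 15 degrees); z is up. The lens is 190 to 240 mm above the table; its height, place and heading differ each time. Tripod fixed to the table, camera clamped.
- pointed_box: A similar finished box with a pointed back board, 100 mm wide, 80 mm deep, 140 mm high at the point, lid shut; origin at the centre of its underside. Leave alone.
- straight_box: A similar finished box with a straight back board, 110 mm wide, 80 mm deep, 122 mm high, lid shut; origin at the centre of its underside. Leave alone.
- bowl: White plastic bowl, 124 mm across, 45 mm high; origin at the centre of its underside. Leave alone.
- jar_a: Paint jar with white cap, 60 mm across, 75 mm high; origin at the centre of its underside. Leave alone.
- jar_b: Another paint jar, the same. Leave alone.
- tape: Roll of masking tape lying flat, 90 mm across, 25 mm high; origin at the centre of its underside. Leave alone.
- sanding_block: Cork sanding block 45 x 85 x 35 mm; origin at the centre of its underside. Leave alone.
- brush: Paint brush lying on the table, 190 mm long along its x; origin near its middle. Leave alone.
Mind the look-alikes: they are no part of the job. What is shaped like the part that bears lens but blue or turquoise is not meant.

How it is judged (in metres and radians):
On the way, in this order (a step that is already met when the one before it is completed fails the run):
1. the lid of the round-backed box is fully shut while the box stands on the table (value of joint lid below 0.03 rad and height (world z) of round_box below 0.01 m), for 0.2 s.
2. the box is lifted off the table in the fingers with its lid shut (contact force between the fingers and round_box above 4 N and height (world z) of round_box above 0.06 m and value of joint lid below 0.05 rad), for 0.2 s.
At the end, for the whole second after the job is handed in: The gripper holds the box still in the air, touching no bystander; lid under 0.05 rad; middle of the front 265 to 335 mm ahead of the lens, within 30 mm of its axis sideways and in height; front (not back) towards the lens and square within 0.17 rad; upright within 0.14 rad (contact force between the fingers and round_box above 4 N and x of box_front in the frame of lens between -0.335 and -0.265 m and y of box_front in the frame of lens between -0.03 and 0.03 m and z of box_front in the frame of lens between -0.03 and 0.03 m and x of round_box in the frame of lens below -0.3 m and angle between the x axis of round_box and the x axis of lens, either way round below 0.17 rad and angle between round_box's own z axis and vertical below 0.14 rad and value of joint lid below 0.05 rad and linear speed of round_box below 0.03 m/s and height (world z) of round_box above 0.08 m and contact force between round_box and pointed_box below 0.3 N and contact force between round_box and straight_box below 0.3 N and contact force between round_box and bowl below 0.3 N and contact force between round_box and jar_a below 0.3 N and contact force between round_box and jar_b below 0.3 N and contact force between round_box and tape below 0.3 N and contact force between round_box and sanding_block below 0.3 N and contact force between round_box and brush below 0.3 N); the arm keeps its last pose, push and grip.
It fails at once if a bystander on the table is pushed or carried away (over 30 mm) (distance of any of pointed_box, straight_box, bowl, jar_a, jar_b, tape, sanding_block, brush from where it was at the start of the episode above 0.03 m).
It fails at once if the camera is knocked out of place (distance of lens from where it was at the start of the episode above 0.01 m).
It also fails if it takes over 48 s, if anything falls off the work surface, if the arm or the gripper's body presses on something with over 40 N, if the wrist force passes 120 N, or if a joint passes its speed limit or range.

## Working session

There is one attempt and no reset: what is moved stays moved. The work goes in short steps, each a Python script; the robot and the scene stay as the last script left them, time stands still between calls to the robot, and variables do not carry over. Pictures are saved under pics/ and viewed, at most 10 in all, crops included, and the job is handed in when it is done.

```bash
mkdir -p pics; python3 - <<'E'
from plant import robot,jaws,vision
import cv2,numpy as np
for n in ["side","top","wrist"]:
    im=vision.read_camera(n); cv2.imwrite(f"pics/{n}0.png",im[:,:,::-1])
    m=vision.camera_model(n); print(n,{k:np.round(v,3).tolist() for k,v in m.items()})
    if 'rvec' in m: print(-cv2.Rodrigues(m['rvec'])[0].T@np.ravel(m['tvec']))
o=robot.get_obs(); print(o['time'],o['eef_pos'],o['eef_rot'],o['width'])
a=cv2.imread("pics/side0.png");b=cv2.imread("pics/top0.png")
E
```

```text
side {'K': [[450.456, 0.0, 275.862], [0.0, 450.456, 212.707], [0.0, 0.0, 1.0]], 'rvec': [2.106, -0.497, 0.301], 'tvec': [-460.329, 247.823, 1370.896]}
[  -75.43882667 -1100.83638732   967.02860676]
top {'K': [[527.018, 0.0, 281.312], [0.0, 527.018, 216.356], [0.0, 0.0, 1.0]], 'rvec': [2.178, -2.158, 0.108], 'tvec': [13.223, 507.942, 1724.188]}
[ 329.71513415   12.22793682 1766.95835073]
wrist {'K': [[359.925, 0.0, 282.577], [0.0, 359.925, 213.092], [0.0, 0.0, 1.0]], 'T_tool_cam': [[0.0, -0.957, -0.291, 73.781], [1.0, -0.0, 0.0, 0.736], [-0.0, -0.291, 0.957, -119.524], [0.0, 0.0, 0.0, 1.0]]}
0.15 [270.71922924 590.58531144 252.61223404] [[-9.09052004e-01  4.16682439e-01 -4.45025037e-04]
 [ 4.16682668e-01  9.09051243e-01 -1.17990750e-03]
 [-8.70961730e-05 -1.25803150e-03 -9.99999205e-01]] 1.0042573727396829
```

View pics/side0.png

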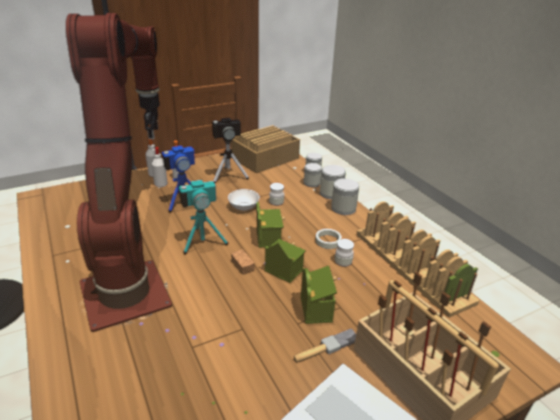

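View pics/top0.png

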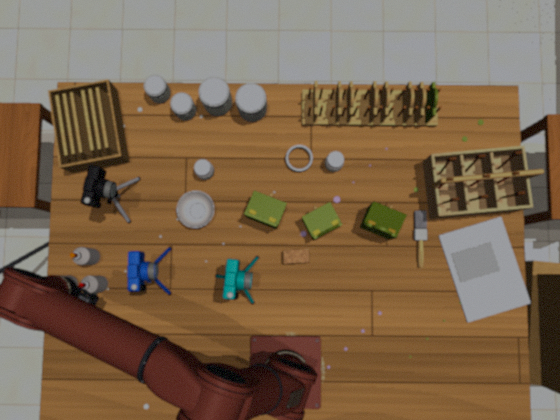

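The side view shows three green boxes at about (270,225), (285,260) and (318,293). The top view shows the same boxes at (265,210), (322,221) and (384,220). The black camera is at top (97,188), and the blue (145,270) and teal (238,280) ones are decoys. I'll enlarge the boxes and the camera.

```bash
python3 - <<'E'
import cv2,numpy as np
a=cv2.imread("pics/side0.png");b=cv2.imread("pics/top0.png")
r=lambda i,w,h:cv2.resize(i,(w,h),interpolation=cv2.INTER_CUBIC)
A=r(a[195:330,235:350],340,400); B=r(b[180:250,235:415],460,179);C=r(b[150:230,70:150],221,221);D=r(a[105:190,200:260],239,221)
cv=np.zeros((400,800,3),np.uint8);cv[:,:340]=A;cv[:179,340:]=B;cv[179:,340:561]=C;cv[179:,561:]=D
cv2.imwrite("pics/crop1.png",cv)
E
```

```text
(no output)
```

View pics/crop1.png

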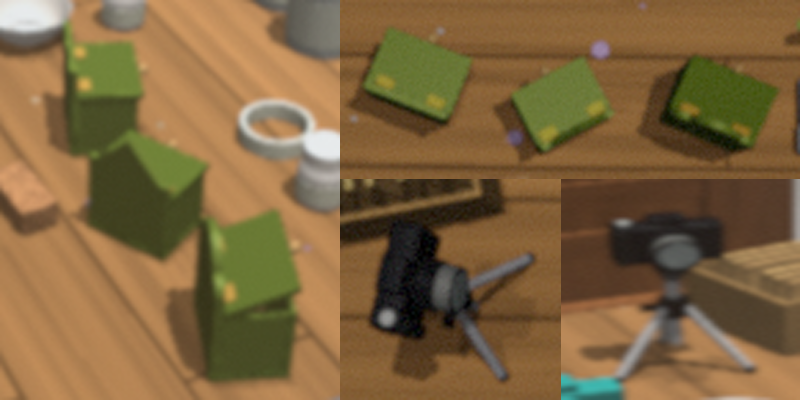

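The left crop settles it. The near box (side (318,293), top (384,220)) has the rounded board and the lid ajar, so it is the target. The middle box is pointed and the far one is straight. The black camera's lens is at about side (229,133) and top (116,191). Rough positions come next.

```bash
cat > h.py <<'E'
import numpy as np,cv2
from plant import robot,jaws,vision
def cam(n,obs=None):
    m=vision.camera_model(n)
    if n=='wrist':
        T=np.array(m['T_tool_cam']);R=np.array(obs['eef_rot']);p=np.array(obs['eef_pos'])
        return np.array(m['K']),R@T[:3,:3],R@T[:3,3]+p
    R=cv2.Rodrigues(np.array(m['rvec'],float))[0];return np.array(m['K']),R.T,-R.T@np.ravel(m['tvec'])
def ray(c,uv):
    d=c[1]@np.linalg.solve(c[0],[uv[0],uv[1],1.]);return c[2],d/np.linalg.norm(d)
def plane(c,uv,z):
    o,d=ray(c,uv);return o+d*(z-o[2])/d[2]
def tri(rays):
    A=np.zeros((3,3));b=np.zeros(3)
    for o,d in rays:
        P=np.eye(3)-np.outer(d,d);A+=P;b+=P@o
    x=np.linalg.solve(A,b);return x,[np.linalg.norm((np.eye(3)-np.outer(d,d))@(x-o)) for o,d in rays]
def proj(c,X):
    q=c[0]@(c[1].T@(np.asarray(X,float)-c[2]));return q[:2]/q[2]
def down(yaw):  # tool pointing down, tool y axis at heading yaw (deg)
    a=np.radians(yaw);y=np.array([np.cos(a),np.sin(a),0]);z=np.array([0,0,-1.]);return np.c_[np.cross(y,z),y,z]
E
python3 - <<'E'
from h import *
np.set_printoptions(precision=1,suppress=True)
t,s=cam('top'),cam('side')
print('lens',tri([ray(t,(116.3,190.9)),ray(s,(229.4,133.1))]))
for n,uv in dict(pointed=(322,221),straight=(265,210),round=(384,220)).items(): print(n,plane(t,uv,93))
for n,uv,z in [('bowl',(195,210),45),('jar',(203,170),75),('jarb',(335,160),75),('tape',(299,158),25),('block',(295,257),35),('blue',(130,270),150),('teal',(235,280),150)]: print(n,plane(t,uv,z))
E
```

```text
lens (array([558.3, 503.9, 230.8]), [np.float64(0.4306784784762425), np.float64(0.4306784784762112)])
pointed [ 487.2 -112.3   93. ]
straight [520.9  69.9  93. ]
round [ 492.2 -310.    93. ]
bowl [524.3 301.9  45. ]
jar [652.3 274.1  75. ]
jarb [ 689.1 -155.8   75. ]
tape [705.5 -39.8  25. ]
block [373.4 -28.3  35. ]
blue [326.3 478.  150. ]
teal [298.9 156.7 150. ]
```

```bash
cat > v1.py <<'E'
from h import *
import pickle
np.set_printoptions(precision=1,suppress=True)
def tilt(R,a):  # tilt about tool y so camera looks further toward -tool x
    return R@cv2.Rodrigues(np.array([0,-np.radians(a),0]))[0]
def shot(name,p,R):
    robot.goto(p,R);robot.wait(.3);o=robot.get_obs();im=vision.read_camera('wrist')
    cv2.imwrite(f"pics/{name}.png",im[:,:,::-1]);pickle.dump({k:o[k] for k in('eef_pos','eef_rot')},open(name+'.pkl','wb'))
    print(name,o['time'],o['eef_pos'],o['joint_pos'])
E
python3 - <<'E'
from v1 import *
R=down(-180) # tool y=-x -> tool x=?
print(R)
tries=[]
for name,p in [('cA',[540,330,400]),('cB',[480,330,400])]:
    for a in (20,):
        Rt=tilt(R,a); q=robot.solve_ik(p,Rt)
        c=cam('wrist',dict(eef_pos=p,eef_rot=Rt));print(name,a,q,'lens px',proj(c,[558,504,231]),c[2])
for y in (-90,90):
    Rb=down(y);p=[470,-310,330] if y==-90 else [510,-310,330]
    q=robot.solve_ik(p,Rb);c=cam('wrist',dict(eef_pos=p,eef_rot=Rb));print(y,q,proj(c,[492,-310,93]),c[2])
E
```

```text
[[ 0. -1.  0.]
 [-1. -0.  0.]
 [ 0.  0. -1.]]
cA 20 [ 23.1  18.3 -62.9  79.4   0.3  79.7 143.1] lens px [264.5 283.3] [539.3 219.8 487.1]
cB 20 [ 29.1   8.9 -64.1  86.6  -8.7  78.2 147. ] lens px [206.9 283.3] [479.3 219.8 487.1]
-90 [-24.7  10.9  62.4  91.7  -9.7  83.4 -51.6] [281.7 158.2] [ 543.8 -310.7  449.5]
90 [-27.   22.4  72.5  87.2 -21.4  86.1 135.7] [281.7 162.2] [ 436.2 -309.3  449.5]
```

```bash
python3 - <<'E'
from v1 import *
o=robot.get_obs();robot.move_l(o['eef_pos']+np.array([0,0,130]))
R=tilt(down(180),20)
shot('cA',[560,330,400],R)
shot('cB',[470,330,400],R)
shot('bA',[470,-310,330],down(-90))
a=[cv2.imread(f'pics/{n}.png') for n in('cA','cB')]
cv2.imwrite('pics/cc.png',np.hstack([i[150:420,80:480] for i in a]))
E
```

```text
cA 3.6333 [559.8 330.4 400. ] [ 21.4  21.2 -62.8  76.8   3.1  80.5 142.2]
cB 4.4333 [470.6 329.9 400. ] [ 33.6   8.3 -68.6  87.6  -9.   78.1 146.9]
bA 7.65 [ 470. -310.  330.] [-29.8  13.4  70.2  91.8 -12.7  83.8 -48.7]
```

View pics/cc.png

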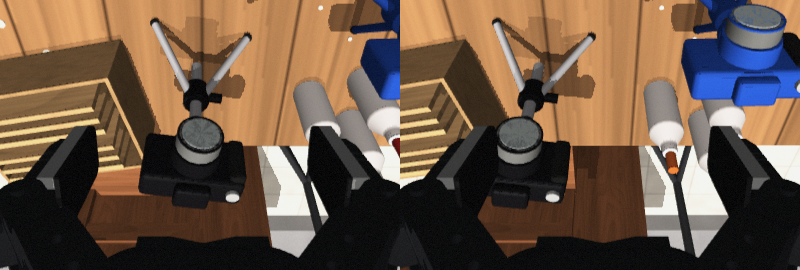

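View pics/bA.png

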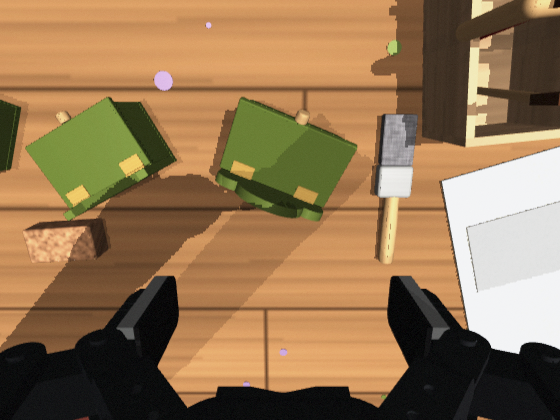

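```bash
python3 - <<'E'
import cv2,numpy as np
r=lambda n,x,y,w,h,W,H:cv2.resize(cv2.imread(f'pics/{n}.png')[y:y+h,x:x+w],(W,H),interpolation=cv2.INTER_CUBIC)
# scale 4 for box (150x140), 3 for cameras 
B=r('bA',210,85,160,145,480,435)
A=r('cA',215,255,120,110,320,293)
C=r('cB',140,255,120,110,320,293)
cv=np.zeros((586,800,3),np.uint8);cv[:435,:480]=B;cv[:293,480:]=A;cv[293:,480:]=C
cv=cv2.convertScaleAbs(cv,alpha=1.6,beta=15)
cv2.imwrite('pics/crop2.png',cv)
E
```

```text
(no output)
```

View pics/crop2.png

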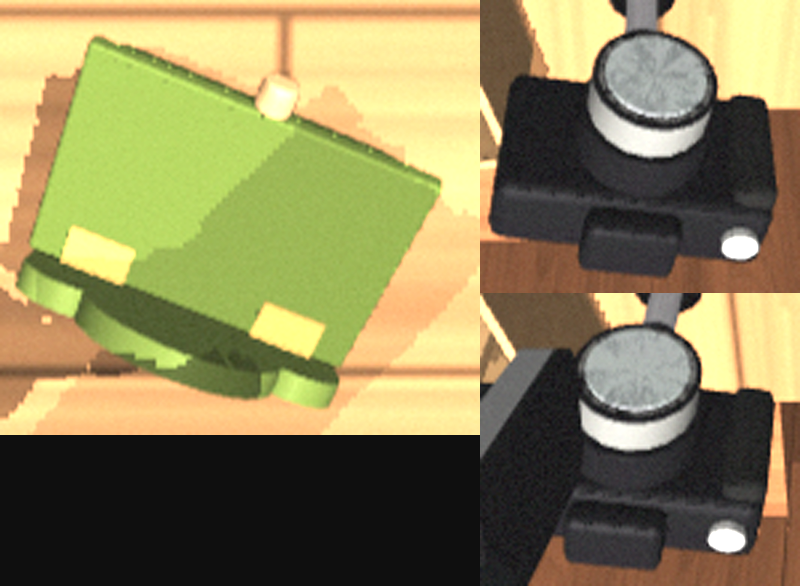

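```bash
python3 - <<'E'
from v1 import *
import pickle
L=lambda n:cam('wrist',pickle.load(open(n+'.pkl','rb')))
b=L('bA');f=lambda u,v:(u/3+210,v/3+85)
bl,br=[plane(b,f(*p),92.8) for p in((33,243),(337,365))]
print('back',bl,br,np.linalg.norm(bl-br))
for zf in (105,112,119,126):
    fl,fr=[plane(b,f(*p),zf) for p in((100,47),(438,190))]
    e=fl-fr; print(zf,np.linalg.norm(e),'yaw of box(+y from fr? )',np.degrees(np.arctan2(e[1],e[0])), 'depth',np.linalg.norm((fl+fr-bl-br)[:2]/2))
e=bl-br;print('back yaw',np.degrees(np.arctan2(e[1],e[0])))
A,B=L('cA'),L('cB')
ga=lambda u,v:((u-480)/2.6667+215,v/2.6667+255)
gb=lambda u,v:((u-480)/2.6667+140,(v-293)/2.6667+255)
lens=tri([ray(A,ga(654,78)),ray(B,gb(639,368))]);print('lens',lens)
print('lens+side',tri([ray(A,ga(654,78)),ray(B,gb(639,368)),ray(cam('side'),(229.4,133.1))]))
but=tri([ray(A,ga(741,243)),ray(B,gb(728,537))]);print('button',but)
for c,g,p,q,z in [(A,ga,(587,210),(682,222),270),(A,ga,(583,262),(672,275),270),(A,ga,(493,233),(765,262),255),(A,ga,(515,78),(770,100),200),(B,gb,(567,507),(663,514),270),(B,gb,(565,555),(655,568),270)]:
    e=plane(c,g(*q),z)-plane(c,g(*p),z);print('edge',np.degrees(np.arctan2(e[1],e[0])),np.linalg.norm(e))
E
```

```text
back [ 485.5 -248.    92.8] [ 443.4 -350.3   92.8] 110.63478202764296
105 113.97501026319215 yaw of box(+y from fr? ) 67.76401593191342 depth 67.22351624102433
112 111.65900178509744 yaw of box(+y from fr? ) 67.76401593191342 depth 67.44320302065478
119 109.34299330700271 yaw of box(+y from fr? ) 67.76401593191338 depth 67.6661043804787
126 107.02698482890797 yaw of box(+y from fr? ) 67.76401593191338 depth 67.89218865849722
back yaw 67.64077417257309
lens (array([562.9, 520.2, 215.6]), [np.float64(0.6253668813942779), np.float64(0.6253668813943637)])
lens+side (array([560.9, 508.4, 227.1]), [np.float64(1.84570599897), np.float64(2.1794831887766626), np.float64(1.4184091514349293)])
button (array([526.5, 578.8, 255. ]), [np.float64(0.24724908149494876), np.float64(0.24724908149500005)])
edge 168.01260887006592 36.76093878282342
edge 165.39718019388573 36.78129824773041
edge 169.50513656664916 115.80135278782262
edge 172.73822011424974 113.78735429362649
edge 172.7932894389289 36.14297528033387
edge 164.90428170325177 35.99634742374426
```

```bash
python3 - <<'E'
from v1 import *
import pickle
b=cam('wrist',pickle.load(open('bA.pkl','rb')));f=lambda u,v:(u/3+210,v/3+85)
u=np.array([np.cos(np.radians(157.7)),np.sin(np.radians(157.7)),0]);v=np.array([-u[1],u[0],0])
bm=(plane(b,f(33,243),92.8)+plane(b,f(337,365),92.8))/2; fm=(plane(b,f(100,47),120)+plane(b,f(438,190),120))/2
print(bm,fm,'along',bm@u,fm@u,'across',bm@v,fm@v)
c=(bm@u-31)*u+((bm+fm)@v/2)*v; print('box origin',c)
P=lambda x,y,z:c+x*u+y*v+[0,0,z]
q=proj(b,P(35.5,0,150));print('hump crop px',(q-[210,85])*3, 'shoulders',[(proj(b,P(35.5,s,108))-[210,85])*3 for s in(-45,45)])
d=np.array([np.cos(np.radians(258.9)),np.sin(np.radians(258.9)),0])
lens=np.array([560,508,226.])
bt=lens+300*d+75.5*d+[0,0,105]
for yo,yf in((157.7,258.9),(-22.3,78.9)):
    print(yo,robot.solve_ik(P(-30,0,140)+[0,0,22],down(yo)),robot.solve_ik(P(35.5,0,133)+[0,0,0],down(yo)),'fin',robot.solve_ik(bt,down(yf)),bt)
for p,a in (([560,200,240],60),([560,230,270],50),([560,260,300],45),([540,280,330],40)):
    R=tilt(down(180),a);cc=cam('wrist',dict(eef_pos=np.array(p),eef_rot=R));print(p,a,robot.solve_ik(p,R),cc[2],proj(cc,lens))
E
```

```text
[ 464.5 -299.1   92.8] [ 526.8 -325.5  120. ] along -543.2525000396356 -610.9469034678723 across 100.50372306702563 101.22143541918226
box origin [ 493.  -311.2    0. ]
hump crop px [177.5 363.5] shoulders [array([ 51.9, 276.5]), array([308.8, 378.6])]
157.7 [ -25.4   42.6   78.9   98.3  -43.1   76.4 -140.2] [ -31.2   34.8   79.   108.9  -37.1   68.3 -141.3] fin [ -53.8   -0.8   32.8   97.8    0.4   82.9 -122.1] [487.7 139.5 331. ]
-22.3 [ -9.5  23.6  47.4  97.7 -18.7  66.9  20.7] [-16.3  18.1  52.7 108.5 -16.4  61.3  20.7] fin [-109.5  -19.9   74.1   98.8   19.2   87.1   41.6] [487.7 139.5 331. ]
[560, 200, 240] 60 [ -43.3   32.7   62.2  109.   -80.7   99.  -136.5] [560.5  59.  234.8] [283.1 289.3]
[560, 230, 270] 50 [ -59.1   32.5   76.3  106.3  -76.6   96.3 -145.7] [560.5  90.2 289.3] [283.1 305.9]
[560, 260, 300] 45 None [560.5 122.4 331.4] [283.1 294.7]
[540, 280, 330] 40 None [540.5 145.7 373.3] [264.4 282.7]
```

```bash
cat >> h.py <<'E'
YB=157.7;C0=np.array([493.,-311.2,0])
def boxP(x,y,z,yaw=YB,c=C0):
    a=np.radians(yaw);u=np.array([np.cos(a),np.sin(a),0]);v=np.array([-u[1],u[0],0]);return c+x*u+y*v+np.array([0,0,z])
E
python3 - <<'E'
from v1 import *
jaws.command_gripper(0.0,20)
R=down(-22.3)
robot.goto(boxP(-30,0,190),R)
hit=robot.move_l(boxP(-30,0,106),max_speed=40,threshold=15)
robot.wait(.4)
o=robot.get_obs();print(hit,o['time'],o['eef_pos'],o['force'])
robot.move_l(boxP(-30,0,220),max_speed=200)
shot('bB',[470,-310,330],down(-90))
im=cv2.imread('pics/bB.png')[85:230,200:370]
cv2.imwrite('pics/crop3.png',cv2.convertScaleAbs(cv2.resize(im,(680,580),interpolation=cv2.INTER_CUBIC),alpha=1.5,beta=10))
E
```

```text
True 11.65 [ 521.3 -322.8  115. ] [-2.7  2.1 11.3]
bB 13.725 [ 470.  -310.   329.8] [-28.3  12.5  67.7  91.8 -11.6  83.6 -49.7]
```

View pics/crop3.png

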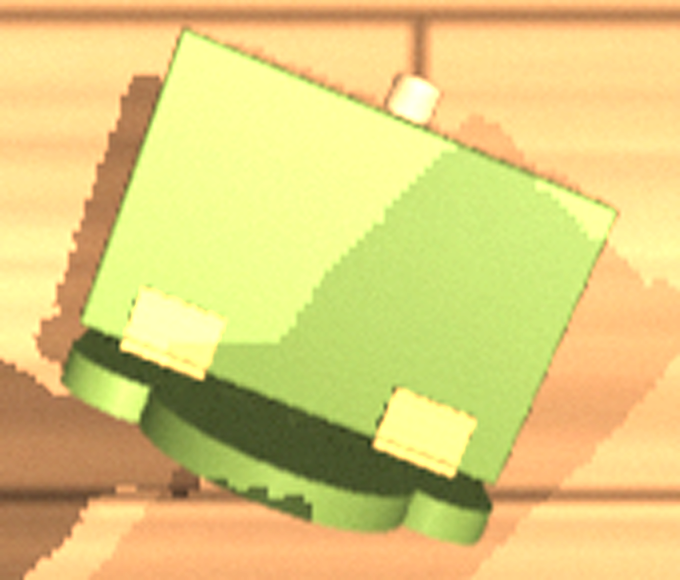

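The lid is shut: the fingertip stopped at z = 93 mm as expected, and the lid now lies parallel to the walls. Its corners are at crop (183,30), (617,212), (85,325) and (497,482). Next I'll refine the box pose and take a near-level view of the lens.

```bash
python3 - <<'E'
from v1 import *
import pickle
b=cam('wrist',pickle.load(open('bB.pkl','rb')))
W=[plane(b,(u/4+200,v/4+85),93) for u,v in((183,30),(617,212),(85,325),(497,482))]
fl,fr,bl,br=W
for p,q in((fl,fr),(bl,br),(bl,fl),(br,fr)):
    e=q-p;print(np.linalg.norm(e),np.degrees(np.arctan2(e[1],e[0])))
yaw=np.degrees(np.arctan2(*(bl+br-fl-fr)[1::-1]));u=np.array([np.cos(np.radians(yaw)),np.sin(np.radians(yaw)),0])
print('yaw',yaw,'origin',sum(W)/4+8*u)
shot('cC',[560,230,270],tilt(down(180),50))
im=cv2.imread('pics/cC.png')[190:400,160:410]
cv2.imwrite('pics/crop4.png',cv2.convertScaleAbs(cv2.resize(im,(700,588),interpolation=cv2.INTER_CUBIC),alpha=1.6,beta=15))
E
```

```text
112.43522321277928 -111.90892023282127
111.52556736424614 -111.31301237150416
74.48914903420997 -20.791908819230592
73.31704934076845 -21.48971091235636
yaw 158.86195694553635 origin [ 492.  -310.8   93. ]
cC 16.0667 [560.1 229.7 270.1] [ -58.    29.9   73.5  106.3  -74.7   93.9 -146.4]
```

View pics/crop4.png

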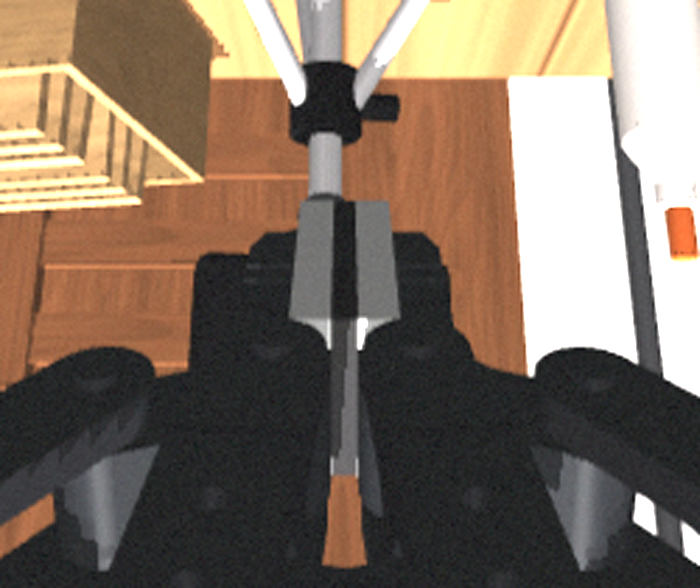

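The gripper hides the lens from that pose. I'll open the jaws and take one steep view and one flatter view with the lens in the upper half of the picture.

```bash
python3 - <<'E'
from v1 import *
lens=np.array([561,510,224.])
jaws.command_gripper(1.0)
ims=[]
for n,opts in (('cD',[([x,y,z],a) for a in(38,34,30) for x in (560,520,480) for y in(150,200) for z in(290,330)]),('cE',[([x,y,430],a) for a in(5,0) for x in (560,520) for y in(430,400,370)])):
    for p,a in opts:
        R=tilt(down(180),a);c=cam('wrist',dict(eef_pos=np.array(p),eef_rot=R));px=proj(c,lens)
        if robot.solve_ik(p,R) is not None and 80<px[1]<225: break
    else: print('none',n);continue
    print(n,p,a,px,c[2]);shot(n,p,R)
    x,y=(px-[70,80]).astype(int);x,y=max(x,0),max(y,0);print(x,y)
    ims.append(cv2.resize(cv2.imread(f'pics/{n}.png')[y:y+180,x:x+140],(400,514),interpolation=cv2.INTER_CUBIC))
cv2.imwrite('pics/crop5.png',cv2.convertScaleAbs(np.hstack(ims),alpha=1.6,beta=15))
E
```

```text
none cD
none cETraceback (most recent call last):
  File "<stdin>", line 13, in <module>
    return _nx.concatenate(arrs, 1, dtype=dtype, casting=casting)
           ~~~~~~~~~~~~~~~^^^^^^^^^^^^^^^^^^^^^^^^^^^^^^^^^^^^^^^
ValueError: need at least one array to concatenate
```

```bash
python3 - <<'E'
from v1 import *
lens=np.array([561,510,224.])
robot.move_joints([21.4,21.2,-62.8,76.8,3.1,80.5,142.2])
ims=[]
for n,opts in (('cE',[([x,y,z],a) for y in(430,400,380) for x in (540,560,500) for z in (400,430) for a in(0,10)]),('cD',[([x,y,z],a) for z in(280,320,360) for a in(42,36,30) for x in (560,520,600) for y in(200,240)])):
    for p,a in opts:
        R=tilt(down(180),a);c=cam('wrist',dict(eef_pos=np.array(p),eef_rot=R));px=proj(c,lens)
        if 60<px[1]<285 and robot.solve_ik(p,R) is not None: break
    else: print('none',n);continue
    print(n,p,a,px,c[2]);shot(n,p,R)
    x,y=(px-[70,80]).astype(int);x,y=max(x,0),max(y,0);print(x,y)
    ims.append(cv2.resize(cv2.imread(f'pics/{n}.png')[y:y+180,x:x+140],(400,514),interpolation=cv2.INTER_CUBIC))
cv2.imwrite('pics/crop5.png',cv2.convertScaleAbs(np.hstack(ims),alpha=1.6,beta=15))
E
```

```text
cE [540, 430, 400] 0 [260.4 280.4] [540.8 355.8 519.4]
cE 22.15 [541.  428.5 400.3] [-10.9  31.  -54.3  59.9  25.1  99.8 123.5]
190 200
none cD
```

View pics/crop5.png

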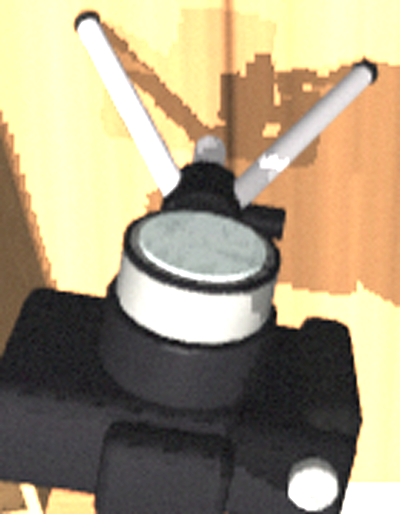

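```bash
sed -i 's/^YB=.*/YB=158.5;C0=np.array([492.3,-311.,0])/' h.py; python3 - <<'E'
from v1 import *
import pickle
L=lambda n:cam('wrist',pickle.load(open(n+'.pkl','rb')))
A,B,E,S=L('cA'),L('cB'),L('cE'),cam('side')
r=[ray(A,(280.2,284.2)),ray(B,(199.6,283.1)),ray(E,(261,286.4))]
print('ABE',tri(r));print('ABES',tri(r+[ray(S,(229.4,133.1))]));print('EA',tri([r[0],r[2]]))
print('button',tri([ray(A,(312.9,346.1)),ray(B,(233,346.5)),ray(E,(299.6,369.4))]))
robot.goto(boxP(35.5,0,230),down(YB-180))
o=robot.get_obs();print(o['time'],o['joint_pos'])
d=np.array([np.cos(np.radians(258.9)),np.sin(np.radians(258.9)),0])
bt=np.array([561,512,222])+375.5*d+[0,0,131-45]
for x in(0,20,-20): print(robot.solve_ik(bt+[0,0,x],down(78.9)))
print(bt)
E
```

```text
ABE (array([562.5, 518.1, 219. ]), [np.float64(0.9622461434078456), np.float64(0.618230759584807), np.float64(0.3593825536526799)])
ABES (array([562.1, 513.6, 224.7]), [np.float64(1.1182513567600092), np.float64(2.2925413696386783), np.float64(0.9851124902778396), np.float64(1.613636334589482)])
EA (array([562.6, 516.7, 221.1]), [np.float64(0.4908389639530957), np.float64(0.49083896395317855)])
button (array([526.9, 579.8, 255.8]), [np.float64(0.264960621670604), np.float64(0.37183504116676824), np.float64(0.3960246334300334)])
24.8583 [-13.1   9.4  46.4 102.   -7.2  71.6  13.8]
[-61.2  -0.4  40.2 100.    0.2  80.3  57.9]
[-62.2  -0.9  41.   98.1   0.6  82.6  57.6]
[-60.1   0.3  39.4 101.8  -0.2  77.9  58.3]
[488.7 143.5 308. ]
```

The rays agree on a lens at about (562, 515, 222), with a heading of 258.9°. Grasp and lift next.

```bash
python3 - <<'E'
from v1 import *
robot.move_l(boxP(35.5,0,131),max_speed=90,threshold=15)
o=robot.get_obs();print(o['time'],o['eef_pos'],o['force'])
jaws.command_gripper(0.0,60)
o=robot.get_obs();print(o['time'],o['width']*85,o['finger_force'],o['force'])
robot.move_l(boxP(35.5,0,331),max_speed=130)
robot.wait(.2);o=robot.get_obs();print(o['time'],o['width']*85,o['finger_force'],o['force'],o['eef_pos'])
E
```

```text
26.1083 [ 459.6 -298.2  131.6] [0.5 0.1 0.7]
26.7917 7.91557081857706 61.58343315124512 [-0.2 -0.1 -0.5]
28.6833 8.23078623091699 60.98247170448303 [ 0.1  0.4 -3.1] [ 459.1 -297.9  330.6]
```

```bash
python3 - <<'E'
from v1 import *
d=np.array([np.cos(np.radians(258.9)),np.sin(np.radians(258.9)),0])
lens=np.array([562.3,515,222.5])
robot.goto(lens+375.5*d+[0,0,86],down(78.9));robot.wait(.5)
o=robot.get_obs();print(o['time'],o['width']*85,o['finger_force'],o['force'],o['eef_pos'])
f=lens+300*d;px=[]
for n in('side','top'):
    im=vision.read_camera(n)[:,:,::-1];c=cam(n);q=proj(c,f);print(n,q,proj(c,lens))
    x,y=(q-[75,75]).astype(int);px.append(cv2.resize(im[y:y+150,x:x+150],(400,400),interpolation=cv2.INTER_CUBIC));print(x,y)
cv2.imwrite('pics/fin.png',np.hstack(px))
E
```

```text
30.8167 8.071305137306569 61.025415658950806 [ 0.1 -0.5 -2.7] [490.1 146.4 308.5]
side [245.7 166.5] [229.2 133.8]
170 91
top [212.4 210.1] [113.6 189.8]
137 135
```

View pics/fin.png

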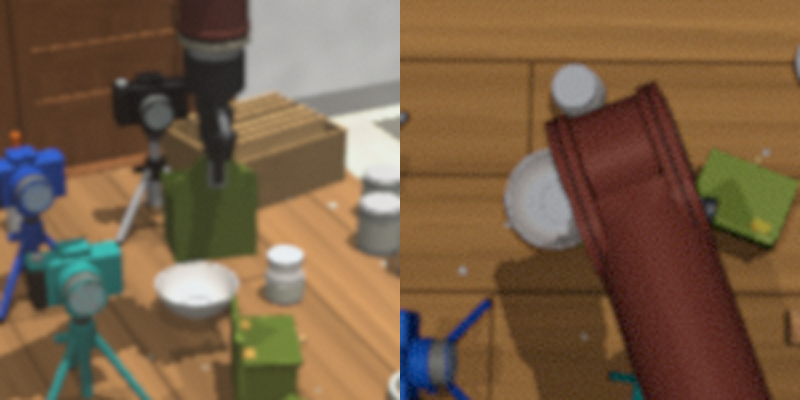

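The side view shows the box hanging upright from the gripper, back board towards us and front towards the black camera, clear of the bowl and jar. I'll check its back bottom corners, crop (172,257) and (255,250), against the prediction, and hand in if they agree.

```bash
python3 - <<'E'
from h import *
o=robot.get_obs();t=np.array(o['eef_pos']);c=t-[0,0,131]
c=boxP(-35.5,0,0,258.9,c);S=cam('side')
e=[np.linalg.norm(proj(S,boxP(40,s*55,0,258.9,c))-np.array(p)/2.667-[170,91]) for s,p in((-1,(172,257)),(1,(255,250)))]
print(e,o['finger_force'])
if max(e)<4: robot.close_job();print('handed in')
E
```

```text
[np.float64(3.0508729864819966), np.float64(1.804799377541122)] 61.0255765914917
the job is handed in; nothing more can be done
handed in
```

The job is handed in at about 31 s of the 48 s allowed: the lid was pressed shut, and the rounded-back box is held upright by its back board, front towards the black camera's lens at about 30 cm. The held position agreed with the side view to about 3 pixels; the verdict was not returned, and the lid was hidden in the final pictures, so I last saw it shut just before the lift.

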